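Fit and lock the retaining bar of a spice rack

TASK

Fit the loose metal retaining bar to the spice rack: lay it across the tops of the rack's two side walls, short of the steel hooks, with its black end caps outside the walls, and let go of it. Then gently push it under both hooks until each end is fully home against its stop, and only then swing the red keeper down and press it until it snaps shut flat. Leave the jars and the things round about standing where they are.

Things in the scene. Friction and masses are not known exactly. Their poses are not given: they have to be found in the camera images.
- rack: Fixed wooden spice rack. Origin on the worktop under its centre; x points to its back, y to its left, z up. Floor 164 (x) x 202 (y) x 10 mm; side walls 16 mm thick, centred at y = +93 and -93 mm, x = -77 to 87 mm, flat tops at z = 60 mm, a steel hook on each. Between the walls it is free down to the floor in front of x = 21 mm; open front; jars stand behind x = 29 mm.
- left_home (a point): where the middle of the bar's section over the left wall is to be when home: rack frame (-4, 93, 67) mm. Each hook is a stop (front face at x = 2 mm, z 60 to 84 mm) with a lip overhanging forward to x = -8 mm, its underside at z = 78 mm: the bar slides in towards +x, 4 mm below the lip
- right_home (a point): the same over the right wall: rack frame (-4, -93, 67) mm
- bar: Loose aluminium bar, about 120 g, 226 mm long along its y, black end caps. Origin under its middle, level with the caps' underside; z up. Bar 12 mm wide (x), 14 mm tall (z = 3 to 17 mm); caps 20 x 20 mm, 8 mm thick, 210 mm apart inside, so they straddle the walls (202 mm outside). Both ways round are alike. Starts on the worktop left of the rack; on the walls its origin is at z = 57 mm
- bar_end_a (a point): middle of the bar's section 93 mm from its middle along +y (over a side wall when it is laid), 10 mm above its origin
- bar_end_b (a point): the same at 93 mm along -y
- keeper (a joint): angle of the red flap hinged on top of the right wall near its front: 0 shut, flat along the wall top, free end 1.5 mm before the home bar; 1.75 open, leaning a little to the front. Let go below about 1 it falls to about 0.25, where a sprung catch resists (about 9 N at keeper_press); pressed on it snaps to 0 and holds. Cannot shut on a bar not home. 18 mm wide, 56 mm long, 6 mm thick
- keeper_hinge (a point): hinge axis of the keeper (parallel to the rack's y): rack frame (-68, -93, 65) mm
- keeper_press (a point): point to press: on the flap's upper face when shut (the face to the front when open), 36 mm from the hinge; it moves with the flap. Shut, it is at rack frame (-32, -93, 68) mm. To close the flap push this face rearwards, then down
- jar_0: the left one of the three spice jars with red caps (45 mm wide, 106 mm tall, origin under its centre) standing on the rack's 10 mm floor behind the place of the bar; its centre is 53 mm behind the rack's origin. Loose, to be left standing
- jar_1: the middle one of the three spice jars with red caps (45 mm wide, 106 mm tall, origin under its centre) standing on the rack's 10 mm floor behind the place of the bar; its centre is 53 mm behind the rack's origin. Loose, to be left standing
- jar_2: the right one of the three spice jars with red caps (45 mm wide, 106 mm tall, origin under its centre) standing on the rack's 10 mm floor behind the place of the bar; its centre is 53 mm behind the rack's origin. Loose, to be left standing
- mug: mug, 101 mm tall, loose, at the back; leave alone
- egg_timer: white and green egg timer, 66 mm wide, 56 mm tall, loose, at the back; leave alone
- fish_tin: flat fish tin, 63 x 105 x 25 mm, loose, on the left; leave alone

How it is judged:
On the way, in this order (a step that is already met when the one before it is completed fails the run):
1. the bar lies across both wall tops, short of the hooks, and is let go (x of bar_end_a in the frame of rack between -0.066 and -0.014 m and x of bar_end_b in the frame of rack between -0.066 and -0.014 m and z of bar_end_a in the frame of rack between 0.062 and 0.072 m and z of bar_end_b in the frame of rack between 0.062 and 0.072 m and contact force between the fingers and bar below 0.2 N and linear speed of bar below 0.02 m/s), for 0.2 s.
2. both ends of the bar are home under the hooks while the keeper is still open (x of bar_end_a in the frame of rack between -0.0065 and 0.004 m and x of bar_end_b in the frame of rack between -0.0065 and 0.004 m and z of bar_end_a in the frame of rack between 0.062 and 0.072 m and z of bar_end_b in the frame of rack between 0.062 and 0.072 m and value of joint keeper above 0.3 rad), for 0.2 s.
At the end, for the whole second after the job is handed in: Both ends of the bar lie on the wall tops under the hooks within 2.5 mm of their home points towards the front (height within 5 mm), at rest, and the keeper is shut (angle under 0.05) (x of bar_end_a in the frame of rack between -0.0065 and 0.004 m and x of bar_end_b in the frame of rack between -0.0065 and 0.004 m and z of bar_end_a in the frame of rack between 0.062 and 0.072 m and z of bar_end_b in the frame of rack between 0.062 and 0.072 m and value of joint keeper below 0.05 rad and linear speed of bar below 0.01 m/s); the robot touches nothing.
It fails at once if a jar is tipped or shifted by more than 20 mm (distance of any of jar_0, jar_1, jar_2 from where it was at the start of the episode above 0.02 m or angle between any of jar_0, jar_1, jar_2's own z axis and vertical above 0.3 rad).
It fails at once if the mug, egg timer or fish tin is shifted by more than 20 mm (distance of any of mug, egg_timer, fish_tin from where it was at the start of the episode above 0.02 m).
It fails at once if the bar is forced against the rack with more than 45 N (contact force between bar and rack above 45 N).
It also fails if it takes over 54 s, if anything falls off the work surface, if the arm or the gripper's body presses on something with over 40 N, if the wrist force passes 120 N, or if a joint passes its speed limit or range.

ROBOT

A 6-joint arm with a two-finger parallel gripper is mounted at the origin on a cart in front of the work surface, level with it; the furniture and walls round the work are solid. World frame = base frame: x ahead of the robot, y to its left, z up, the work surface at z = 0. Lengths are in m, angles in rad, forces in N, time in s.
With the tool pointing down it reaches from about 0.375 to 0.9 m from the base axis. Payload 3.1 kg.
Tool frame: the origin (TCP) lies at the centre of the arm's flange, where the gripper is bolted on; the fingertips stand 182 mm ahead of it and the grasp point (between the pads) lies 164 mm ahead of it; z points along the fingers, y is the line along which they close (so a half turn about z gives the same grasp; the last joint's range is limited). The gripper opens to 87 mm and grips with 3 to 60 N. Pads are 19 mm wide; open, the fingers measure 117 mm over their backs; the gripper's body (75 mm by 190 mm) begins 51 mm behind the grasp point.
Start: joints at [-1.28, 0.527, 1.433, -0, 1.181, -0.178], TCP at [0.283, -0.557, 0.405] pointing down, gripper open.
Joint ranges: [-3.08, 3.08], [-0.75, 2.2], [0.22, 2.44], [-1.43, 4.57], [0, 2.65], [-2.85, 2.85]. Speed limits (rad/s): [2.79, 2.79, 3.14, 3.14, 3.14, 3.14].

INTERFACE

Orientations are given as a unit quaternion [x, y, z, w].
In Python, from rig import * gives the robot as it stands.
- The arm moves only by the tool move_arm, never from a script. Its argument "commands" is a list that holds one entry, the list of rows, each a list of 6 numbers: the shift along the tool's x, y, z in units of 40 mm (1.0 is 40 mm), then the turn, a rotation vector about the tool's x, y, z in rad. A call has 1 to 12 rows; each row is the pose to reach, as a shift and turn from the pose commanded when the call began, along the tool's axes at that moment; what a row does not reach only later rows make up. A row lasts 1/8 s, in which the tool goes at most 62.5 mm and 10.7 degrees, less where a joint would pass 70% of its speed; a pose out of reach is approached as far as the arm can. A call with a gripper value outside its range is refused whole. "claw" is the closure, from -1 (fully open) to 1 (shut), so that 0 is half open, set as the call begins (left out, the last holds). The fingers move at their own pace and stop on an object; "squeeze" is the grip in N (left out, the last holds). Time passes only in rows, so rows that repeat a pose let the fingers close. It gives the time, the measured TCP pose, the force, the opening and the grip force at its end, in the units of the state.
- get_obs(): the state, without advancing time (a new reading comes with each control period).
- camera(name): name is "scene" or "top"; returns a dict with "pixels" (420x560x3 uint8, blue, green, red), "range_z" (420x560 float32, m along the optical axis (not along the pixel's ray), 0 where there is no reading), "camera_matrix" (3x3 intrinsics, pixels), "extrinsics" (4x4, takes a point from world to camera coordinates). Camera axes: x right, y up, looking along -z (the intrinsics and any distortion apply to the point x, -y, -z); pixel columns grow to the right and rows downward; lengths in m; the calibration is good to about 2 mm. A picture is of the moment at which its call begins.
- hand_in(): hands the job in; it is judged then, once.
The state is a dict: "time": time; "q": joint angles; "joint_velocities": joint speeds; "joint_torque": joint torques, N m; "position": TCP position; "tool_rot": TCP orientation; "ft_force": force on the tool from outside, world axes, zero at the start; "moment": the same for the moment, N m; "grip_width": finger opening in m; "grip_force": force on a finger pad.
Only numpy, scipy, OpenCV 4.12 (cv2) and the standard library are available. Lean on these libraries where they do the work, as an engineer would, in place of code of your own. Each camera call takes 0.05 s, during which the arm holds its last target. There are 200 camera calls.

## Working session

There is one attempt and no reset: what is moved stays moved. The work goes in short steps, Python scripts to look and compute and a tool call to move; the robot and the scene stay as the last step left them, time stands still between calls to the robot, and variables do not carry over. Pictures are saved under pics/ and viewed, at most 14 in all, crops included, and the job is handed in when it is done.

Besides the shell and the picture viewer there is one more tool, called as name([rows], argument=value, ...), one row to a line, values as JSON. move_arm: Moves the arm, as the interface text tells. Its arguments: {"type":"object","properties":{"commands":{"type":"array","items":{"type":"array","items":{"type":"array","items":{"type":"number"}}}},"claw":{"type":"number"},"squeeze":{"type":"number"}},"required":["commands"]}

```bash
mkdir -p pics; ls; cat > h.py <<'E'
from rig import *
import numpy as np, cv2
from scipy.spatial.transform import Rotation as R
def snap(name,fn=None):
    c=camera(name); np.savez(f'/tmp/{name}.npz',**c)
    if fn: cv2.imwrite(f'pics/{fn}.png',c['pixels'])
    return c
def ld(name): return dict(np.load(f'/tmp/{name}.npz'))
def cloud(c):
    K=c['camera_matrix'];T=np.linalg.inv(c['extrinsics']);d=c['range_z']
    v,u=np.mgrid[:d.shape[0],:d.shape[1]]
    P=np.stack([(u-K[0,2])/K[0,0]*d,-(v-K[1,2])/K[1,1]*d,-d],-1)
    W=P@T[:3,:3].T+T[:3,3]; W[d==0]=np.nan; return W
def proj(c,p):
    p=np.atleast_2d(p);E=c['extrinsics'];q=p@E[:3,:3].T+E[:3,3];K=c['camera_matrix']
    return np.stack([K[0,0]*q[:,0]/-q[:,2]+K[0,2],K[1,1]*-q[:,1]/-q[:,2]+K[1,2]],-1)
def pix2z(c,u,v,z):
    K=c['camera_matrix'];T=np.linalg.inv(c['extrinsics'])
    r=T[:3,:3]@np.array([(u-K[0,2])/K[0,0],-(v-K[1,2])/K[1,1],-1]);o=T[:3,3]
    return o+r*(z-o[2])/r[2]
E
python3 - <<'E'
from h import *
for n in('scene','top'):
    c=snap(n,n+'0'); print(n,c['camera_matrix'].tolist(),np.linalg.inv(c['extrinsics']).round(3).tolist(),(c['range_z']>0).mean(),[k for k in c])
o=get_obs();print(o)
a=cv2.imread('pics/scene0.png');b=cv2.imread('pics/top0.png')
E
```

```text
pics
scene [[392.16463901635166, 0.0, 281.7237916165865], [0.0, 392.16463901635166, 214.0260505802563], [0.0, 0.0, 1.0]] [[-0.584, 0.587, -0.56, -0.031], [-0.812, -0.41, 0.416, 0.511], [0.014, 0.698, 0.716, 0.88], [0.0, 0.0, 0.0, 1.0]] 0.9960459183673469 ['pixels', 'range_z', 'camera_matrix', 'extrinsics']
top [[475.564941568094, 0.0, 280.5152284173103], [0.0, 475.564941568094, 213.71686444009424], [0.0, 0.0, 1.0]] [[-0.011, 0.99, -0.144, 0.414], [-1.0, -0.015, -0.024, 0.02], [-0.026, 0.144, 0.989, 1.189], [0.0, 0.0, 0.0, 1.0]] 0.9960119047619047 ['pixels', 'range_z', 'camera_matrix', 'extrinsics']
{'time': 0.1, 'q': array([-1.27947509e+00,  5.28380130e-01,  1.43377208e+00,  4.70818173e-06,
        1.18138297e+00, -1.78506203e-01]), 'joint_velocities': array([-0.00081233, -0.0018933 , -0.00460867,  0.00015484, -0.00027881,
        0.0004051 ]), 'joint_torque': array([-9.03925297e-05, -4.40983629e+01, -1.77151805e+01,  6.34765788e-02,
        5.33498602e-02, -3.32871070e-05]), 'position': array([ 0.28289201, -0.55697017,  0.40386554]), 'tool_rot': array([ 9.72534178e-01,  2.32758093e-01, -5.25840770e-05, -9.69842854e-04]), 'ft_force': array([ 1.11784376,  0.56511497, -0.91443391]), 'moment': array([0.05028798, 0.00180742, 0.01352507]), 'grip_force': 0.0, 'grip_width': 0.08690421173084328}
```

View pics/scene0.png

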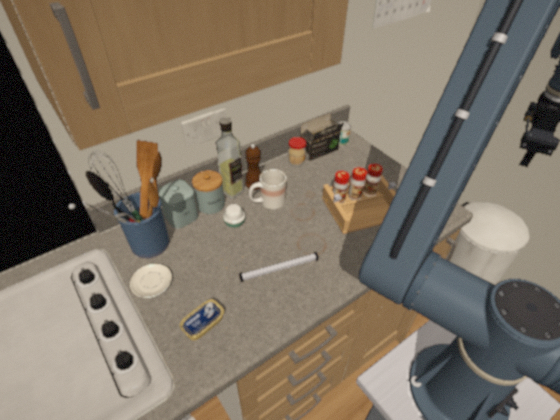

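View pics/top0.png

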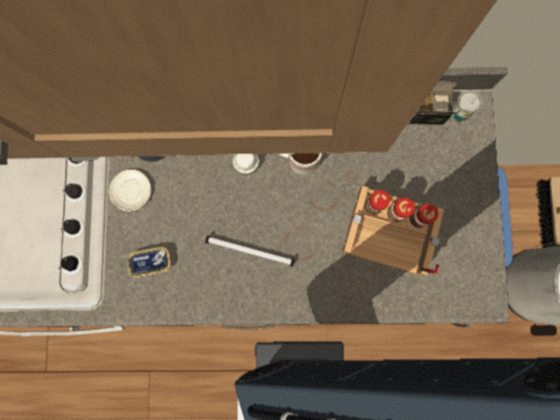

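The scene view shows the bar from (240,276) to (318,258) and the rack near (358,205). In the top view the bar runs (208,240)–(293,263). The rack corners are around (362,190), (441,207), (423,272) and (346,250), with the red keeper at (432,269).

```bash
python3 - <<'E'
from h import *
t=ld('top');s=ld('scene')
def crop(c,x0,y0,x1,y1,f): return cv2.resize(c['pixels'][y0:y1,x0:x1],None,fx=f,fy=f,interpolation=cv2.INTER_CUBIC)
a=crop(t,335,180,455,280,5);cv2.imwrite('pics/rt.png',a)
a=crop(s,310,150,420,240,5);b=crop(t,195,225,305,275,5);
cv2.imwrite('pics/rs.png',np.vstack([a[:330],b]))
print(np.array(a.shape),b.shape)
W=cloud(t);Ws=cloud(s)
for nm,w,box in(('top',W,(195,225,305,275)),('scene',Ws,(230,250,330,285))):
    x0,y0,x1,y1=box;p=w[y0:y1,x0:x1].reshape(-1,3);q=p[(p[:,2]>.012)&(p[:,2]<.04)]
    r=cv2.minAreaRect(q[:,:2].astype(np.float32)*1000);print(nm,len(q),r,np.median(q[:,2]),q[:,2].max(),'table',np.median(p[:,2]))
for nm,w,box in(('top',W,(335,180,455,280)),('scene',Ws,(310,150,420,240))):
    x0,y0,x1,y1=box;p=w[y0:y1,x0:x1].reshape(-1,3)
    h,e=np.histogram(p[:,2],bins=np.arange(0,.14,.005));print(nm,list(zip(e.round(3),h)))
    for lo,hi in((.055,.066),(.005,.015),(.105,.125)):
        q=p[(p[:,2]>lo)&(p[:,2]<hi)];r=cv2.minAreaRect(q[:,:2].astype(np.float32)*1000);print(lo,len(q),r,np.median(q,0))
E
```

```text
[450 550   3] (250, 550, 3)
top 459 ((495.55181884765625, 126.8674087524414), (225.6701202392578, 19.26267433166504), 74.20623016357422) 0.017233653371888646 0.025036043227257387 table nan
scene 362 ((490.9945068359375, 129.8241424560547), (224.69903564453125, 21.846492767333984), 74.33818054199219) 0.015953908538416328 0.02216436173771874 table nan
top [(np.float64(0.0), np.int64(3143)), (np.float64(0.005), np.int64(1424)), (np.float64(0.01), np.int64(1660)), (np.float64(0.015), np.int64(152)), (np.float64(0.02), np.int64(179)), (np.float64(0.025), np.int64(91)), (np.float64(0.03), np.int64(70)), (np.float64(0.035), np.int64(84)), (np.float64(0.04), np.int64(106)), (np.float64(0.045), np.int64(101)), (np.float64(0.05), np.int64(77)), (np.float64(0.055), np.int64(426)), (np.float64(0.06), np.int64(445)), (np.float64(0.065), np.int64(47)), (np.float64(0.07), np.int64(47)), (np.float64(0.075), np.int64(55)), (np.float64(0.08), np.int64(106)), (np.float64(0.085), np.int64(79)), (np.float64(0.09), np.int64(9)), (np.float64(0.095), np.int64(31)), (np.float64(0.1), np.int64(58)), (np.float
[... 1405 characters left out ...]
1), np.int64(67)), (np.float64(0.105), np.int64(54)), (np.float64(0.11), np.int64(175)), (np.float64(0.115), np.int64(181)), (np.float64(0.12), np.int64(0)), (np.float64(0.125), np.int64(0)), (np.float64(0.13), np.int64(0)), (np.float64(0.135), np.int64(0))]
0.055 410 ((531.0519409179688, -217.269775390625), (203.8277587890625, 164.4929656982422), 71.4485855102539) [ 0.5499445  -0.15713427  0.0590239 ]
0.005 1238 ((622.8008422851562, -263.0325927734375), (234.818359375, 410.2377624511719), 59.94220733642578) [ 0.50862648 -0.21194069  0.00917003]
0.105 410 ((578.9171142578125, -230.83099365234375), (155.3273162841797, 47.38078308105469), 73.1805419921875) [ 0.57758974 -0.22875264  0.11469759]
```

View pics/rt.png

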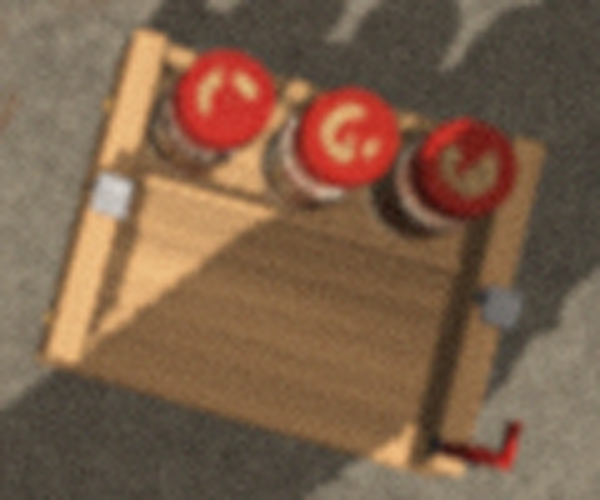

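View pics/rs.png

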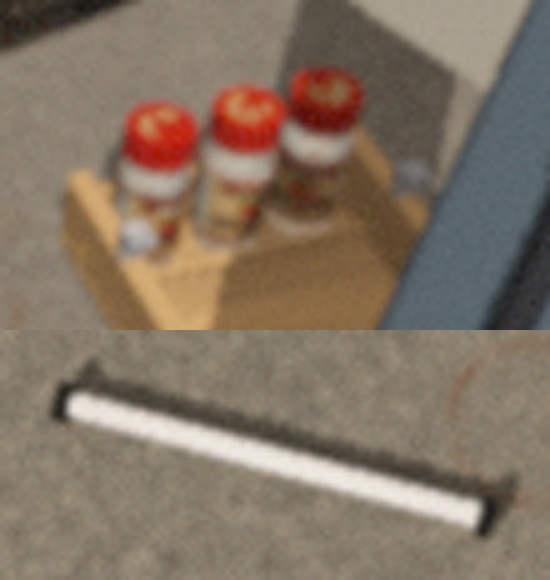

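The rack crop shows the left hook at about (112,195) and the right hook at about (500,307). The keeper stands open at the front of the right wall, around (480,450). The second crop shows the bar with black caps at (62,400) and (487,513) in stacked pixels. The two cameras differ by about 5 mm, by the same amount for bar and rack, so I take the mean. Next I go above the bar.

```bash
cat >> h.py <<'E'
def go(x,y,z,a,tilt=None):
    "row (units of the moves) to world target TCP with tool down, tool-x heading a deg"
    o=get_obs();r=R.from_quat(o['tool_rot']);T=R.from_euler('z',a,degrees=True)*R.from_euler('x',180,degrees=True)
    d=r.inv().apply(np.array([x,y,z])-o['position'])/.04
    return d.round(3).tolist()+(r.inv()*T).as_rotvec().round(4).tolist()
E
python3 - <<'E'
from h import *
print(go(.493,.128,.30,74.2))
W=cloud(ld('top'));p=W[:150:25,100:480:60];print(p.round(2).reshape(-1,3)[:24].tolist())
E
```

```text
[12.435, -12.886, 2.626, -0.0017, -0.0011, -0.8252]
[[0.62, 0.16, 0.87], [0.62, 0.11, 0.87], [0.62, 0.07, 0.87], [0.62, 0.03, 0.86], [0.62, -0.02, 0.86], [0.61, -0.06, 0.87], [0.61, -0.1, 0.87], [0.62, 0.17, 0.84], [0.62, 0.12, 0.83], [0.62, 0.08, 0.83], [0.62, 0.03, 0.83], [0.62, -0.02, 0.83], [0.61, -0.07, 0.84], [0.61, -0.11, 0.84], [0.62, 0.19, 0.79], [0.62, 0.14, 0.79], [0.62, 0.08, 0.79], [0.62, 0.03, 0.79], [0.62, -0.03, 0.79], [0.61, -0.08, 0.8], [0.61, -0.13, 0.8], [0.62, 0.21, 0.74], [0.62, 0.15, 0.74], [0.62, 0.09, 0.74]]
```

move_arm([
  [[6,-6.2,0,0,0,-0.41],[6,-6.2,0,0,0,-0.41],[6,-6.2,0,0,0,-0.41],[6,-6.2,0,0,0,-0.41],[6,-6.2,0,0,0,-0.41],[12.43,-12.89,2.6,0,0,-0.825],[12.43,-12.89,2.6,0,0,-0.825],[12.43,-12.89,2.6,0,0,-0.825],[12.43,-12.89,2.6,0,0,-0.825],[12.43,-12.89,2.6,0,0,-0.825],[12.43,-12.89,2.6,0,0,-0.825],[12.43,-12.89,2.6,0,0,-0.825]],
], claw=-1)

```text
time: 1.6
position: [0.493, 0.1302, 0.2998]
tool_rot: [0.797, 0.604, -0.0, -0.0]
ft_force: [-0.4, -0.2, 0.8]
grip_width: 0.0875
grip_force: 0.0
```

```bash
cat > fit.py <<'E'
from h import *
from scipy.optimize import least_squares
def rackfit(c,box,off=0):
    W=cloud(c);x0,y0,x1,y1=box;p=W[y0:y1,x0:x1].reshape(-1,3)
    q=p[(p[:,2]>.055)&(p[:,2]<.0645)][:,:2]*1000
    def loc(s,q):
        a=s[2];R2=np.array([[np.cos(a),-np.sin(a)],[np.sin(a),np.cos(a)]]);return (q-s[:2])@R2
    def f(s):
        l=loc(s,q);dx=np.maximum(0,np.abs(l[:,0]-5)-82);dy=np.abs(np.abs(l[:,1])-93)-8
        return np.hypot(dx,np.maximum(dy,0))
    r=least_squares(f,[532,-220,-.3],loss='soft_l1')
    l=loc(r.x,q); return r.x,len(q),r.cost,np.percentile(l[:,0],[1,99]),[np.percentile(l[k,1],[3,97]) for k in(l[:,1]>0,l[:,1]<0)]
E
python3 - <<'E'
from fit import *
t=snap('top');s=snap('scene','scene1')
print(get_obs()['position'],get_obs()['time'])
print(rackfit(t,(335,180,455,285)));print(rackfit(s,(310,150,420,260)))
E
```

```text
[0.49322533 0.13091113 0.29950037] 1.7
(array([ 5.32717542e+02, -2.20550507e+02, -3.06530763e-01]), 856, np.float64(2299.3448030346085), array([-75.93745203,  84.93663251]), [array([ 24.29493092, 101.06054128]), array([-100.15940176,  -38.96069083])])Traceback (most recent call last):
  File "<stdin>", line 4, in <module>
  File "fit.py", line 12, in rackfit
    l=loc(r.x,q); return r.x,len(q),r.cost,np.percentile(l[:,0],[1,99]),[np.percentile(l[k,1],[3,97]) for k in(l[:,1]>0,l[:,1]<0)]
                                           ~~~~~~~~~~~~~^^^^^^^^^^^^^^^
    return _quantile_unchecked(
        a, q, axis, out, overwrite_input, method, keepdims, weights)
    return _ureduce(a,
                    func=_quantile_ureduce_func,
    ...<5 lines>...
                    overwrite_input=overwrite_input,
                    method=method)
    r = func(a, **kwargs)
    result = _quantile(arr,
                       quantiles=q,
    ...<2 lines>...
                       out=out,
                       weights=wgt)
    slices_having_nans = np.isnan(arr[-1, ...])
                                  ~~~^^^^^^^^^
IndexError: index -1 is out of bounds for axis 0 with size 0
```

View pics/scene1.png

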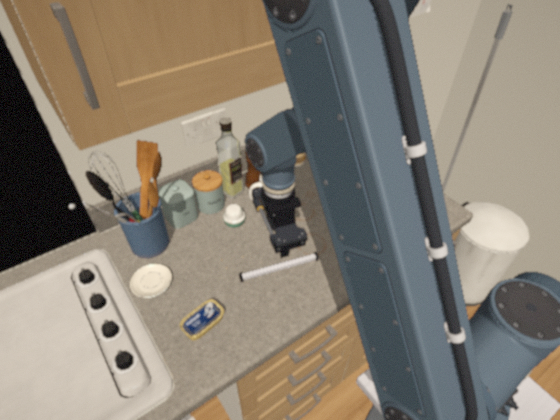

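The arm now hides the rack in the scene view, while the bar (240,276)–(318,258) is visible below the gripper. I rely on the top view for the rack: yaw -17.5°, origin about (530,-219) mm.

```bash
python3 - <<'E'
from h import *
print(go(.4933,.1283,.187,74.2))
E
```

```text
[-0.064, 0.022, 2.812, -0.0009, -0.0005, 0.0049]
```

move_arm([
  [[-0.064,0.022,1.2,0,0,0.005],[-0.064,0.022,2.2,0,0,0.005],[-0.064,0.022,2.5,0,0,0.005],[-0.064,0.022,2.81,0,0,0.005],[-0.064,0.022,2.81,0,0,0.005],[-0.064,0.022,2.81,0,0,0.005]],
])

```text
time: 2.45
position: [0.4934, 0.1248, 0.1893]
tool_rot: [0.799, 0.601, 0.001, 0.001]
ft_force: [0.3, -0.1, -0.8]
grip_width: 0.0874
grip_force: 0.0
```

move_arm([
  [[0,0,0,0,0,0],[0,0,0,0,0,0],[0,0,0,0,0,0],[0,0,0,0,0,0],[0,0,0,0,0,0],[0,0,0,0,0,0],[0,0,0,0,0,0],[0,0,0,0,0,0]],
], claw=1, squeeze=20)

```text
time: 3.45
position: [0.493, 0.1249, 0.1883]
tool_rot: [0.799, 0.601, -0.0, -0.0]
ft_force: [-0.8, 0.8, 0.6]
grip_width: 0.0149
grip_force: 0.0
```

move_arm([
  [[0,0,0,0,0,0],[0,0,0,0,0,0],[0,0,0,0,0,0],[0,0,0,0,0,0],[0,0,-0.5,0,0,0],[0,0,-1.5,0,0,0],[0,0,-2.5,0,0,0],[0,0,-3,0,0,0],[0,0,-3,0,0,0],[0,0,-3,0,0,0]],
])

```text
time: 4.7
position: [0.4926, 0.1248, 0.3075]
tool_rot: [0.799, 0.601, -0.001, -0.0]
ft_force: [1.1, -0.3, -0.4]
grip_width: 0.0119
grip_force: 20.0
```

```bash
cat >> fit.py <<'E'
def bar(c,box,zlo,zhi):
    W=cloud(c);x0,y0,x1,y1=box;p=W[y0:y1,x0:x1].reshape(-1,3);q=p[(p[:,2]>zlo)&(p[:,2]<zhi)]
    return cv2.minAreaRect(q[:,:2].astype(np.float32)*1000),len(q)
E
python3 - <<'E'
from fit import *
t=snap('top','top2');s=snap('scene','scene2');o=get_obs();print(o['position'],o['tool_rot'],o['grip_width'],o['grip_force'],o['time'])
cv2.imwrite('pics/b2.png',np.vstack([cv2.resize(c['pixels'][y:y+100,x:x+200],None,fx=3,fy=3,interpolation=cv2.INTER_CUBIC) for c,x,y in((t,170,190),(s,200,190))]))
E
```

```text
[0.49258477 0.12480747 0.30709062] [ 7.99194384e-01  6.01071102e-01 -1.11476646e-03 -7.89594508e-04] 0.012207450426794943 19.999115467071533 4.8
```

View pics/b2.png

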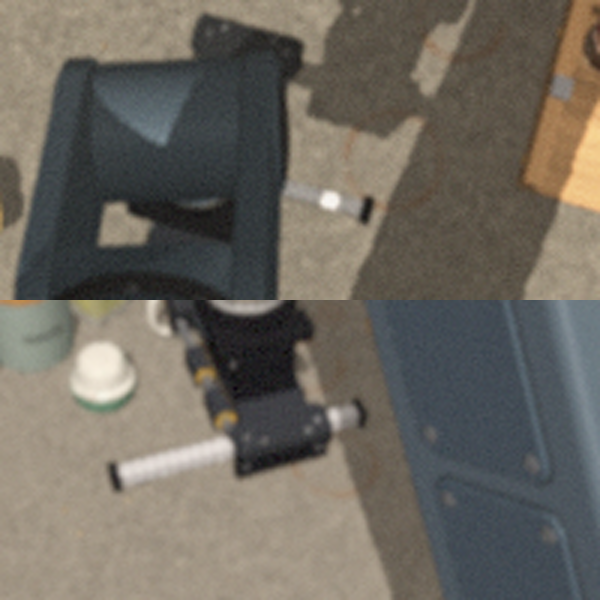

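The bar is held level in both views. The top view shows the right cap at about (293,260). The scene view shows the caps at about (239,249) and (320,227).

```bash
python3 - <<'E'
from fit import *
t=ld('top');s=ld('scene')
a=pix2z(s,239.3,248.7,.1296);b=pix2z(s,320,227.3,.1296);print('scene',a,b,(a+b)/2,np.hypot(*(a-b)[:2]),np.degrees(np.arctan2(*(a-b)[1::-1])))
r=pix2z(t,292.7,260,.134);u=np.array([np.cos(np.radians(74.2)),np.sin(np.radians(74.2))])
print('top',r, r[:2]+.109*u)
# above rack, rack x=-38: 
psi=np.radians(-17.5);O=np.array([.5304,-.2191])
p=O-.038*np.array([np.cos(psi),np.sin(psi)]);print(p,go(*p,.30,72.5))
E
```

```text
scene [0.51978964 0.22958045 0.1296    ] [0.46071751 0.02146564 0.1296    ] [0.49025358 0.12552304 0.1296    ] 0.21633606613169598 74.15372840396125
top [0.46378088 0.01973636 0.134     ] [0.49345942 0.12461812]
[ 0.49415876 -0.20767318] [-7.975, 2.344, 0.178, -0.0026, 0.0009, 0.0243]
```

```bash
python3 - <<'E'
from fit import *
print(go(.4956,-.2089,.300,72.5))
E
```

```text
[-7.994, 2.387, 0.178, -0.0026, 0.0009, 0.0243]
```

move_arm([
  [[-2,0.6,0,-0.002,0.001,0.01],[-3.2,1,0,-0.002,0.001,0.024],[-4.4,1.3,0,-0.002,0.001,0.024],[-5.6,1.7,0,-0.002,0.001,0.024],[-6.8,2.1,0,-0.002,0.001,0.024],[-7.6,2.3,0.1,-0.002,0.001,0.024],[-7.994,2.387,0.178,-0.002,0.001,0.024],[-7.994,2.387,0.178,-0.002,0.001,0.024],[-7.994,2.387,0.178,-0.002,0.001,0.024],[-7.994,2.387,0.178,-0.002,0.001,0.024]],
])

```text
time: 6.05
position: [0.4961, -0.2074, 0.3012]
tool_rot: [0.806, 0.592, 0.001, 0.0]
ft_force: [-0.7, -0.7, -0.3]
grip_width: 0.0119
grip_force: 20.0
```

```bash
python3 - <<'E'
from fit import *
t=snap('top');s=snap('scene');o=get_obs();print(o['position'],R.from_quat(o['tool_rot']).as_matrix()[:,0],o['grip_force'],o['time'])
cv2.imwrite('pics/b3.png',np.vstack([cv2.resize(c['pixels'][y:y+h,x:x+160],None,fx=f,fy=f,interpolation=cv2.INTER_CUBIC) for c,x,y,h,f in((t,320,190,100,3.5),(s,290,150,70,3.5))]))
E
```

```text
[ 0.49621242 -0.20773495  0.30139982] [0.29882714 0.95430656 0.00115708] 19.99919682741165 6.15
```

View pics/b3.png

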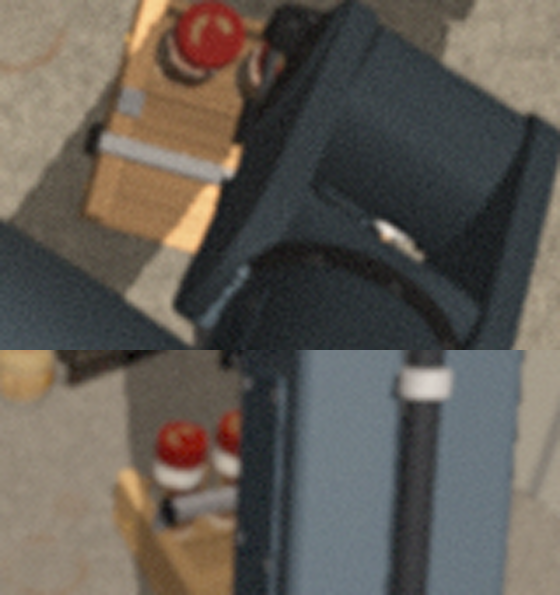

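The top view shows the left cap at about (347,230), just left of the left wall, and the bar in front of the hook at (357,219). The scene view shows the left cap in front of the jars at (339,195).

```bash
python3 - <<'E'
from fit import *
t=ld('top');s=ld('scene')
for psi in(-17.5,):
    a=np.radians(psi);M=np.array([[np.cos(a),-np.sin(a)],[np.sin(a),np.cos(a)]]);O=np.array([.5327,-.2206])
    f=lambda p:((p[:2]-O)@M*1000).round(1)
    print('TCP (true frame, O-(.9,-.3))',((get_obs()['position'][:2]-O+[.0009,-.0003])@M*1000).round(1))
    print('cap',f(pix2z(t,347.4,229.7,.133)),'inner',f(pix2z(t,349.1,230.6,.130)))
    print('wall front-left corner px',proj(t,[*(O+M@[-.077,.101]),.06]),'front wall inner',proj(t,[*(O+M@[-.077,.085]),.06]),'hook',proj(t,[*(O+M@[-.003,.093]),.084]))
# wall outer/inner edges in crop by colour: profile across wall in unoccluded early pic
W=cloud(t);g=W[185:285,340:445].reshape(-1,3)
q=g[(g[:,2]>.057)&(g[:,2]<.063)]
l=(q[:,:2]-O)@M*1000
L=l[(l[:,1]>80)&(l[:,1]<110)]
for x in range(-75,90,20):
    k=L[(abs(L[:,0]-x)<10)];print(x,len(k),np.percentile(k[:,1],[5,50,95]).round(1) if len(k) else '')
K=W[215:245,340:390].reshape(-1,3);K=K[(K[:,2]>.118)&(K[:,2]<.145)];l=(K[:,:2]-O)@M*1000;print('bar',len(K),np.percentile(l,[2,50,98],axis=0).round(1),np.median(K[:,2]),np.polyfit(l[:,1],l[:,0],1))
E
```

```text
TCP (true frame, O-(.9,-.3)) [-37.7   1.3]
cap [-38.5 111.2] inner [-38.9 106.8]
wall front-left corner px [[343.66644279 249.86107734]] front wall inner [[350.20431569 251.81240677]] hook [[356.69125179 219.77346129]]
-75 33 [ 86.2  93.9 100.3]
-55 47 [ 85.8  92.7 100.5]
-35 24 [ 86.   92.1 100. ]
-15 33 [ 85.9  93.6 100.6]
5 9 [ 87.   99.8 101.6]
25 49 [ 86.7  93.4 100.8]
45 51 [ 86.2  93.  100.9]
65 44 [ 86.6  94.8 100.7]
85 25 [ 87.3  95.4 101. ]
bar 257 [[-44.9  29.2]
 [-37.3  74.7]
 [-30.4 116.7]] 0.13013571706377713 [-9.79743643e-03 -3.64913332e+01]
```

move_arm([
  [[-0.04,0,0.5,0,0,0],[-0.04,0,0.9,0,0,0],[-0.04,0,1.15,0,0,0],[-0.04,0,1.25,0,0,0],[-0.04,0,1.32,0,0,0],[-0.04,0,1.37,0,0,0],[-0.04,0,1.37,0,0,0],[-0.04,0,1.37,0,0,0]],
])

```text
time: 7.15
position: [0.4958, -0.2104, 0.2467]
tool_rot: [0.806, 0.591, 0.001, 0.001]
ft_force: [0.3, 0.7, -0.8]
grip_width: 0.0116
grip_force: 20.0
```

```bash
python3 - <<'E'
from fit import *
t=snap('top');o=get_obs();print(o['position'],o['ft_force'],o['time'])
a=np.radians(-17.5);M=np.array([[np.cos(a),-np.sin(a)],[np.sin(a),np.cos(a)]]);O=np.array([.5327,-.2206])
W=cloud(t);K=W[200:270,335:390].reshape(-1,3);l=(K[:,:2]-O)@M*1000;k=(K[:,2]>.066)&(abs(l[:,0]+38)<20);l=l[k];K=K[k]
print(len(K),np.percentile(l,[2,50,98],axis=0).round(1),np.percentile(K[:,2],[5,50,95]),np.polyfit(l[:,1],l[:,0],1))
cv2.imwrite('pics/b4.png',cv2.resize(t['pixels'][190:290,320:460],None,fx=5,fy=5,interpolation=cv2.INTER_CUBIC))
E
```

```text
[ 0.49578895 -0.21036457  0.24667976] [ 0.65988986 -0.63523804 -1.55765913] 7.2
39 [[-57.6  32.2]
 [-44.2  62.6]
 [-19.2  64.2]] [0.14506232 0.35927045 0.38177773] [-0.94599471 10.17398343]
```

View pics/b4.png

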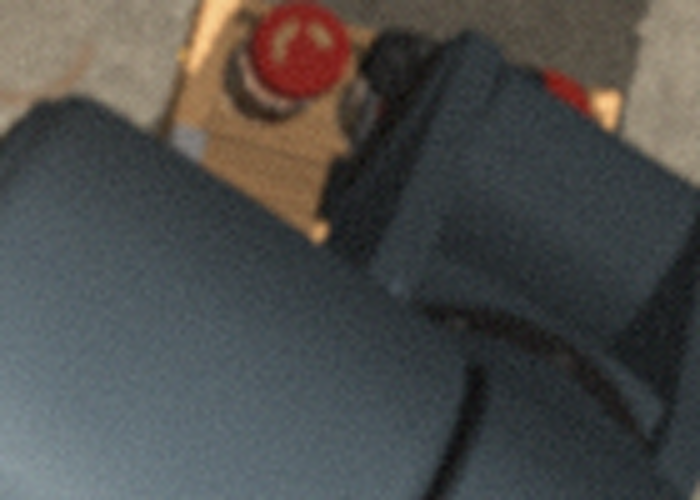

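The view is blocked by the arm. From the TCP the bar sits about 1 mm above the walls and is centred within the ±4 mm clearance. I lower it slightly, then open the claw halfway only, so the finger stays clear of the jars.

move_arm([
  [[0,0,0.03,0,0,0],[0,0,0.03,0,0,0],[0,0,0.03,0,0,0]],
])

```text
time: 7.58
position: [0.4958, -0.2104, 0.2453]
tool_rot: [0.806, 0.591, 0.001, 0.001]
ft_force: [1.1, 0.0, -1.0]
grip_width: 0.0119
grip_force: 20.0
```

move_arm([
  [[0,0,0,0,0,0],[0,0,0,0,0,0],[0,0,0,0,0,0],[0,0,0,0,0,0],[0,0,0,0,0,0],[0,0,0,0,0,0]],
], claw=0)

```text
time: 8.32
position: [0.4957, -0.2103, 0.2452]
tool_rot: [0.806, 0.591, 0.001, 0.001]
ft_force: [-0.5, 0.1, 0.3]
grip_width: 0.0434
grip_force: 0.0
```

move_arm([
  [[0,0,-0.8,0,0,0],[0,0,-2.2,0,0,0],[0,0,-3.2,0,0,0],[0,0,-3.2,0,0,0]],
])

```text
time: 8.82
position: [0.4962, -0.2108, 0.3766]
tool_rot: [0.806, 0.592, 0.002, 0.004]
ft_force: [0.3, -0.3, -0.8]
grip_width: 0.0434
grip_force: 0.0
```

```bash
python3 - <<'E'
from fit import *
print(go(.44,.06,.36,-17.5),get_obs()['position'])
E
```

```text
[6.037, -3.378, 0.374, 0.0088, -0.0066, 1.5713] [ 0.49624127 -0.21083146  0.37663237]
```

move_arm([
  [[1.5,-0.8,0,0,0,0.18],[3,-1.6,0,0,0,0.36],[4.2,-2.4,0.1,0,0,0.54],[5.2,-3,0.2,0,0,0.72],[6.04,-3.38,0.37,0,0,0.9],[6.04,-3.38,0.37,0,0,1.08],[6.04,-3.38,0.37,0,0,1.26],[6.04,-3.38,0.37,0,0,1.44],[6.04,-3.38,0.37,0,0,1.571],[6.04,-3.38,0.37,0,0,1.571]],
], claw=-1)

```text
time: 10.07
position: [0.4386, 0.0607, 0.3574]
tool_rot: [0.989, -0.151, -0.0, -0.0]
ft_force: [0.3, 1.1, -0.3]
grip_width: 0.0871
grip_force: 0.0
```

```bash
cat >> fit.py <<'E'
a=np.radians(-17.5);M=np.array([[np.cos(a),-np.sin(a)],[np.sin(a),np.cos(a)]]);O=np.array([.5327,-.2206]);Ot=O-[.0009,-.0003]
def barloc(t,lo=.07,hi=.082):
    W=cloud(t);K=W[180:290,330:460].reshape(-1,3);l=(K[:,:2]-O)@M*1000
    k=(K[:,2]>lo)&(K[:,2]<hi)&(l[:,0]<15)&(l[:,0]>-65)&(abs(l[:,1])<125);K=K[k];l=l[k]
    k=abs(l[:,1])<80;print(len(l),'y',np.percentile(l[:,1],[1,99]).round(1),'x=m*y+c',np.polyfit(l[k,1],l[k,0],1).round(4),'z',np.median(K[k,2]).round(4))
    for sgn in(1,-1):
        k=abs(l[:,1]-sgn*93)<12;print('end',sgn,k.sum(),np.median(l[k,0]).round(1) if k.any() else '')
E
python3 - <<'E'
from fit import *
t=snap('top');o=get_obs();print(o['position'],R.from_quat(o['tool_rot']).as_matrix()[:,0],o['time'])
cv2.imwrite('pics/b5.png',cv2.resize(t['pixels'][180:290,330:460],None,fx=5,fy=5,interpolation=cv2.INTER_CUBIC))
barloc(t)
E
```

```text
[0.43865527 0.06070123 0.35752705] [ 9.54476684e-01 -2.98285475e-01 -1.85533870e-04] 10.125
551 y [-109.6  112.9] x=m*y+c [-1.10000e-03 -3.57549e+01] z 0.0743
end 1 60 -34.4
end -1 72 -34.2
```

View pics/b5.png

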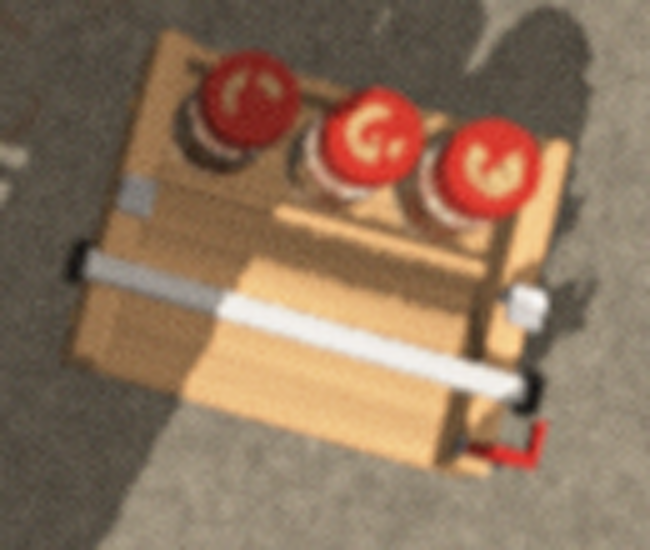

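The bar lies across both walls: left cap at crop (82,262), right cap at (528,388), both outside the walls and short of the hooks. The keeper is still upright. Next I stage for the push, with open fingers along the bar.

```bash
python3 - <<'E'
from fit import *
p=Ot+M@[-.085,0];print(p,go(*p,.357,-17.5),go(*p,.245,-17.5))
t=ld('top');W=cloud(t)
for u,v in((340+90/1,0),):pass
for cx,cy in((470,450),(500,458),(525,460),(540,445),(540,430)):
    w=W[180+cy//5,330+cx//5];print(cx,cy,((w[:2]-O)@M*1000).round(0),w[2].round(3))
E
```

```text
[ 0.45073406 -0.19474001] [2.193, 6.005, 0.009, -0.0006, 0.0002, 0.0025] [2.194, 6.007, 2.809, -0.0006, 0.0002, 0.0025]
470 450 [-71. -85.] 0.086
500 458 [-73. -90.] 0.118
525 460 [ -72. -100.] 0.121
540 445 [ -50. -138.] 0.002
540 430 [ -56. -106.] 0.112
```

move_arm([
  [[0.6,1.5,0,0,0,0],[1.1,3,0,0,0,0],[1.6,4.4,0,0,0,0],[2.0,5.5,0,0,0,0],[2.19,6,0.2,0,0,0.002],[2.19,6,1,0,0,0.002],[2.19,6,2,0,0,0.002],[2.19,6,2.6,0,0,0.002],[2.19,6,2.8,0,0,0.002],[2.19,6,2.8,0,0,0.002]],
])

```text
time: 11.38
position: [0.4507, -0.1939, 0.2459]
tool_rot: [0.988, -0.152, 0.0, -0.001]
ft_force: [-0.0, 0.1, 0.4]
grip_width: 0.0873
grip_force: 0.0
```

```bash
cat >> fit.py <<'E'
def tcp():
    o=get_obs();print('rack',((o['position'][:2]-Ot)@M*1000).round(1),o['position'][2].round(4),'Frack',(o['ft_force'][:2]@M).round(1),o['ft_force'][2].round(1),'heading',np.degrees(np.arctan2(*R.from_quat(o['tool_rot']).as_matrix()[1::-1,0])).round(2),o['time'])
E
python3 -c "
from fit import *
tcp()"
```

```text
rack [-85.3   0.8] 0.2459 Frack [-0.   0.1] 0.4 heading -17.53 11.375
```

move_arm([
  [[0.4,0,0,0,0,0],[0.7,0,0,0,0,0],[0.8,0,0,0,0,0],[0.88,0,0,0,0,0],[0.96,0,0,0,0,0],[1.04,0,0,0,0,0],[1.12,0,0,0,0,0],[1.2,0,0,0,0,0],[1.28,0,0,0,0,0],[1.36,0,0,0,0,0],[1.42,0,0,0,0,0],[1.42,0,0,0,0,0]],
])

```text
time: 12.88
position: [0.5052, -0.2119, 0.2465]
tool_rot: [0.988, -0.153, 0.002, -0.0]
ft_force: [-0.1, 0.6, -0.3]
grip_width: 0.087
grip_force: 0.0
```

```bash
python3 -c "
from fit import *
tcp();t=snap('top');barloc(t)"
```

```text
rack [-27.9   0.1] 0.2465 Frack [-0.3  0.5] -0.3 heading -17.6 12.875Traceback (most recent call last):
  File "<string>", line 3, in <module>
    tcp();t=snap('top');barloc(t)
                        ~~~~~~^^^
  File "fit.py", line 20, in barloc
    k=abs(l[:,1])<80;print(len(l),'y',np.percentile(l[:,1],[1,99]).round(1),'x=m*y+c',np.polyfit(l[k,1],l[k,0],1).round(4),'z',np.median(K[k,2]).round(4))
                                                                                      ~~~~~~~~~~^^^^^^^^^^^^^^^^^
    raise TypeError("expected non-empty vector for x")
TypeError: expected non-empty vector for x
```

move_arm([
  [[0.03,0,0,0,0,0],[0.06,0,0,0,0,0],[0.09,0,0,0,0,0],[0.12,0,0,0,0,0],[0.13,0,0,0,0,0]],
])

```text
time: 13.55
position: [0.5095, -0.2131, 0.2464]
tool_rot: [0.988, -0.153, 0.0, -0.001]
ft_force: [-3.1, 0.5, 2.0]
grip_width: 0.0871
grip_force: 1.4
```

move_arm([
  [[0.015,0,0,0,0,0],[0.025,0,0,0,0,0],[0.025,0,0,0,0,0]],
])

```text
time: 13.92
position: [0.5101, -0.2133, 0.2464]
tool_rot: [0.988, -0.153, -0.0, -0.001]
ft_force: [-4.6, 0.4, 2.3]
grip_width: 0.0872
grip_force: 2.4
```

move_arm([
  [[0.01,0,0,0,0,0],[0.02,0,0,0,0,0],[0.02,0,0,0,0,0]],
])

```text
time: 14.3
position: [0.5104, -0.2134, 0.2463]
tool_rot: [0.988, -0.152, -0.001, -0.001]
ft_force: [-6.3, -0.5, 3.6]
grip_width: 0.0865
grip_force: 3.0
```

```bash
python3 -c "
from fit import *
tcp();print(get_obs()['moment']);t=snap('top');s=snap('scene')
cv2.imwrite('pics/b6.png',np.hstack([cv2.resize(t['pixels'][180:290,330:460],None,fx=3,fy=3),cv2.resize(s['pixels'][140:250,300:430],None,fx=3,fy=3)]))"
```

```text
rack [-22.5   0.1] 0.2463 Frack [-5.9 -2.3] 3.6 heading -17.52 14.3
[0.26738568 1.06708767 0.21529366]
```

View pics/b6.png

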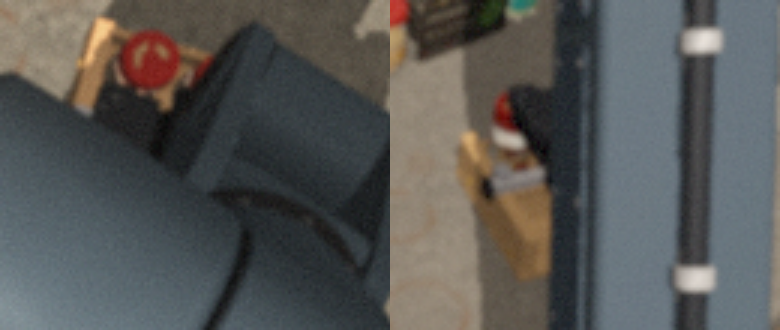

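Only the left part is visible: in the scene half, the bar end at (520,180) lies near the left hook. The force is about 6 N, so I push a little further, then back off and look.

move_arm([
  [[0.02,0,0,0,0,0],[0.04,0,0,0,0,0],[0.04,0,0,0,0,0]],
])

```text
time: 14.78
position: [0.5111, -0.2136, 0.2462]
tool_rot: [0.988, -0.152, -0.003, -0.001]
ft_force: [-8.2, -0.3, 5.8]
grip_width: 0.0871
grip_force: 4.2
```

move_arm([
  [[0.02,0,0,0,0,0],[0.04,0,0,0,0,0],[0.04,0,0,0,0,0]],
])

```text
time: 15.15
position: [0.5118, -0.2137, 0.246]
tool_rot: [0.988, -0.152, -0.004, -0.002]
ft_force: [-11.3, -0.7, 6.9]
grip_width: 0.087
grip_force: 5.3
```

move_arm([
  [[-0.3,0,0,0,0,0],[-0.9,0,0,0,0,0],[-1.4,0,0,0,0,0],[-1.5,0,-1,0,0,0],[-1.5,0,-2,0,0,0],[-1.8,-1.2,-2.5,0,0,0],[-2.3,-2.6,-2.8,0,0,0],[-2.8,-4,-2.8,0,0,0],[-3.2,-5.4,-2.8,0,0,0],[-3.6,-6.2,-2.8,0,0,0],[-3.6,-6.2,-2.8,0,0,0]],
])

```text
time: 16.52
position: [0.4519, 0.0673, 0.3587]
tool_rot: [0.989, -0.151, 0.002, -0.001]
ft_force: [-0.2, 0.1, 0.5]
grip_width: 0.0869
grip_force: 0.0
```

```bash
python3 -c "
from fit import *
tcp();t=snap('top');barloc(t)
cv2.imwrite('pics/b7.png',cv2.resize(t['pixels'][180:290,330:460],None,fx=5,fy=5,interpolation=cv2.INTER_CUBIC))"
```

```text
rack [-162.7  250.3] 0.3587 Frack [-0.2  0. ] 0.5 heading -17.38 16.525
494 y [-109.7  113. ] x=m*y+c [-0.0052 -4.4825] z 0.0742
end 1 41 -6.9
end -1 40 -3.8
```

View pics/b7.png

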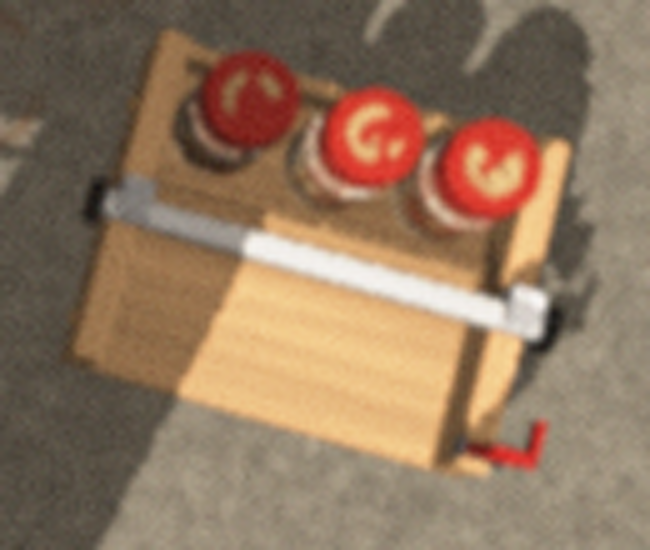

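Both caps are outside, and the bar lies under both hooks at crop (135,195) and (527,310). It measures x = -5.0 mm left and -4.0 mm right (home is -4), and the jars have not moved. The left side bore most of the push, so I give the right side a gentle push with closed fingers on the way to the keeper.

```bash
python3 - <<'E'
from fit import *
p=Ot+M@[-.048,-.058];print(go(*p,.355,-17.5),go(*p,.2505,-17.5))
E
```

```text
[2.841, 7.682, 0.092, -0.0019, -0.0049, 0.0005] [2.828, 7.687, 2.705, -0.0019, -0.0049, 0.0005]
```

move_arm([
  [[0.5,1.3,0,-0.002,-0.005,0],[1,2.7,0,-0.002,-0.005,0],[1.5,4.1,0,-0.002,-0.005,0],[2,5.5,0,-0.002,-0.005,0],[2.5,6.8,0,-0.002,-0.005,0],[2.84,7.69,0.1,-0.002,-0.005,0],[2.83,7.69,0.5,-0.002,-0.005,0],[2.83,7.69,1.3,-0.002,-0.005,0],[2.83,7.69,2,-0.002,-0.005,0],[2.83,7.69,2.5,-0.002,-0.005,0],[2.83,7.69,2.7,-0.002,-0.005,0],[2.83,7.69,2.7,-0.002,-0.005,0]],
], claw=1)

```text
time: 18.08
position: [0.467, -0.2633, 0.2501]
tool_rot: [0.988, -0.154, -0.001, 0.0]
ft_force: [0.5, -0.6, -0.3]
grip_width: 0.0006
grip_force: 0.0
```

```bash
python3 -c "
from fit import *
tcp()"
```

```text
rack [-48.8 -60.5] 0.2501 Frack [ 0.6 -0.4] -0.3 heading -17.69 18.075
```

move_arm([
  [[0.2,0,0,0,0,0],[0.35,0,0,0,0,0],[0.47,0,0,0,0,0],[0.55,0,0,0,0,0],[0.6,0,0,0,0,0],[0.63,0,0,0,0,0],[0.63,0,0,0,0,0]],
])

```text
time: 18.95
position: [0.4912, -0.2699, 0.2502]
tool_rot: [0.988, -0.153, -0.002, 0.0]
ft_force: [0.4, 0.4, -0.1]
grip_width: 0.0005
grip_force: 0.0
```

move_arm([
  [[0.02,0,0,0,0,0],[0.04,0,0,0,0,0],[0.05,0,0,0,0,0],[0.05,0,0,0,0,0]],
])

```text
time: 19.45
position: [0.4931, -0.2705, 0.2503]
tool_rot: [0.988, -0.153, -0.002, 0.0]
ft_force: [-0.7, -0.1, 0.4]
grip_width: 0.0005
grip_force: 0.1
```

move_arm([
  [[0.02,0,0,0,0,0],[0.04,0,0,0,0,0],[0.05,0,0,0,0,0],[0.05,0,0,0,0,0]],
])

```text
time: 19.95
position: [0.494, -0.2707, 0.2501]
tool_rot: [0.988, -0.153, -0.004, -0.0]
ft_force: [-5.2, -1.1, 3.0]
grip_width: 0.0004
grip_force: 2.6
```

The right end met its stop at the expected depth with about 5 N, so it is home. Next I retreat, raise, and go in front of the keeper.

move_arm([
  [[-0.3,0,0,0,0,0],[-0.7,0,0,0,0,0],[-0.7,0,-1,0,0,0],[-0.7,0,-2,0,0,0],[-0.7,0,-2.1,0,0,0]],
])

```text
time: 20.58
position: [0.4694, -0.2631, 0.3372]
tool_rot: [0.988, -0.153, 0.002, 0.002]
ft_force: [0.6, -0.1, -0.3]
grip_width: 0.0002
grip_force: 0.0
```

```bash
python3 - <<'E'
from fit import *
tcp()
p=Ot+M@[-.115,-.093];print(p,go(*p,.335,-17.5),go(*p,.270,-17.5))
E
```

```text
rack [-46.6 -59.6] 0.3372 Frack [0.6 0.1] -0.3 heading -17.61 20.575
[ 0.39415691 -0.27441451] [-1.708, 0.838, 0.05, 0.0036, -0.0047, -0.002] [-1.715, 0.832, 1.675, 0.0036, -0.0047, -0.002]
```

move_arm([
  [[-0.9,0.4,0,0.003,-0.004,0],[-1.71,0.83,0,0.003,-0.004,0],[-1.71,0.83,0,0.003,-0.004,0],[-1.71,0.83,0.8,0.003,-0.004,0],[-1.71,0.83,1.5,0.003,-0.004,0],[-1.71,0.83,1.67,0.003,-0.004,0],[-1.71,0.83,1.67,0.003,-0.004,0],[-1.71,0.83,1.67,0.003,-0.004,0]],
])

```text
time: 21.58
position: [0.3937, -0.2738, 0.2684]
tool_rot: [0.988, -0.153, -0.003, -0.001]
ft_force: [0.1, 0.4, 0.1]
grip_width: 0.0001
grip_force: 0.0
```

```bash
python3 - <<'E'
from fit import *
tcp();t=snap('top')
cv2.imwrite('pics/b8.png',cv2.resize(t['pixels'][200:300,370:480],None,fx=5,fy=5,interpolation=cv2.INTER_CUBIC))
barloc(t)
E
```

```text
rack [-115.6  -92.6] 0.2684 Frack [0.  0.4] 0.1 heading -17.59 21.575
496 y [-109.3  112.4] x=m*y+c [-0.0054 -4.5557] z 0.074
end 1 38 -5.2
end -1 43 -4.8
```

The bar has not moved and is home. I push the keeper over.

move_arm([
  [[0.3,0,0,0,0,0],[0.5,0,0,0,0,0],[0.7,0,0,0,0,0],[0.9,0,0,0,0,0],[1.05,0,0,0,0,0],[1.2,0,0,0,0,0],[1.35,0,0,0,0,0],[1.5,0,0,0,0,0],[1.6,0,0,0,0,0],[1.6,0,0,0,0,0],[1.6,0,0,0,0,0]],
])

```text
time: 23.0
position: [0.454, -0.2929, 0.2673]
tool_rot: [0.988, -0.153, -0.003, -0.002]
ft_force: [-0.7, -0.1, 0.1]
grip_width: 0.0001
grip_force: 0.0
```

```bash
python3 - <<'E'
from fit import *
tcp();p=Ot+M@[-.032,-.093];print(go(*p,.285,-17.5),go(*p,.250,-17.5))
E
```

```text
rack [-52.3 -92.6] 0.2673 Frack [-0.6 -0.3] 0.1 heading -17.6 23.0
[0.505, 0.009, -0.446, -0.0022, 0.0074, -0.0018] [0.512, 0.011, 0.429, -0.0022, 0.0074, -0.0018]
```

move_arm([
  [[0,0,-0.3,0,0.004,0],[0.3,0,-0.4,0,0.007,0],[0.5,0,-0.4,0,0.007,0],[0.51,0,-0.2,0,0.007,0],[0.51,0,0,0,0.007,0],[0.51,0,0.1,0,0.007,0],[0.51,0,0.2,0,0.007,0],[0.51,0,0.25,0,0.007,0],[0.51,0,0.25,0,0.007,0]],
])

```text
time: 24.12
position: [0.4736, -0.299, 0.2577]
tool_rot: [0.988, -0.153, 0.0, -0.001]
ft_force: [-0.5, 0.9, 4.3]
grip_width: 0.0006
grip_force: 2.0
```

move_arm([
  [[0,0,0.03,0,0,0],[0,0,0.06,0,0,0],[0,0,0.09,0,0,0],[0,0,0.12,0,0,0],[0,0,0.14,0,0,0],[0,0,0.14,0,0,0]],
])

```text
time: 24.88
position: [0.4735, -0.299, 0.2513]
tool_rot: [0.988, -0.153, -0.0, -0.001]
ft_force: [-0.4, 0.6, 0.3]
grip_width: 0.0003
grip_force: 0.0
```

The force fell away, so it has probably snapped. I press until it is solid to be sure.

move_arm([
  [[0,0,0.03,0,0,0],[0,0,0.06,0,0,0],[0,0,0.09,0,0,0],[0,0,0.09,0,0,0]],
])

```text
time: 25.38
position: [0.4736, -0.299, 0.2501]
tool_rot: [0.988, -0.153, 0.0, -0.001]
ft_force: [-1.8, 2.3, 14.3]
grip_width: 0.0001
grip_force: 7.2
```

Solid at 14 N with the tip at z = 68 mm, which is flat. I retreat and look.

move_arm([
  [[0,0,-0.4,0,0,0],[0,0,-1.4,0,0,0],[0,0,-2.4,0,0,0],[0,0,-2.8,0,0,0],[-1.2,-1.4,-2.8,0,0,0],[-1.6,-2.8,-2.8,0,0,0],[-2,-4.2,-2.8,0,0,0],[-2.4,-5.6,-2.8,0,0,0],[-2.6,-7,-2.8,0,0,0],[-2.8,-8.4,-2.8,0,0,0],[-2.8,-8.4,-2.8,0,0,0],[-2.8,-8.4,-2.8,0,0,0]],
])

```text
time: 26.88
position: [0.4681, 0.0548, 0.3602]
tool_rot: [0.988, -0.153, -0.0, -0.001]
ft_force: [0.6, -0.9, 0.4]
grip_width: 0.0004
grip_force: 0.0
```

```bash
python3 - <<'E'
from fit import *
tcp();t=snap('top');barloc(t);W=cloud(t)
K=W[200:290,370:480].reshape(-1,3);l=(K[:,:2]-O)@M*1000
for x in(-60,-45,-32,-20):
    k=(abs(l[:,0]-x)<5)&(abs(l[:,1]+93)<6);print(x,np.median(K[k,2]).round(4))
cv2.imwrite('pics/b9.png',cv2.resize(t['pixels'][180:290,330:460],None,fx=5,fy=5,interpolation=cv2.INTER_CUBIC))
E
```

```text
rack [-143.4  243.2] 0.3602 Frack [ 0.9 -0.7] 0.4 heading -17.55 26.875
541 y [-110.2  112.7] x=m*y+c [-0.0059 -4.4986] z 0.0742
end 1 35 -6.8
end -1 85 -9.6
-60 0.0684
-45 0.0692
-32 0.0684
-20 0.0684
```

View pics/b9.png

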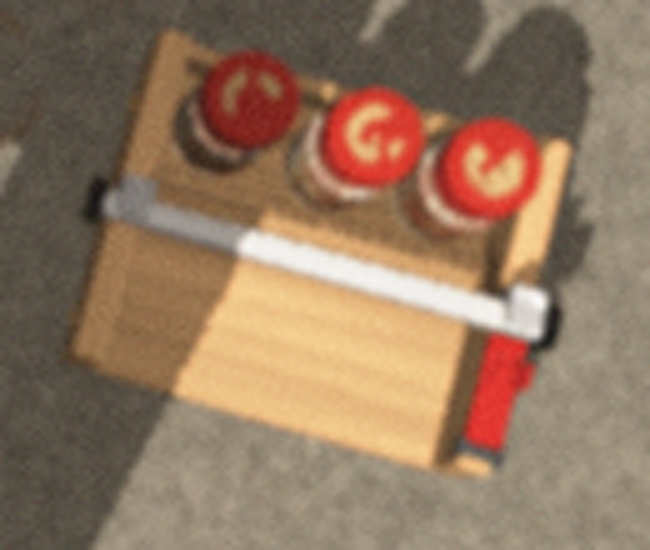

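The keeper lies flat along the right wall, from crop (480,450) to (510,340), at z = 68 mm. The bar is home under both hooks and the jars are standing where they were. I hand in.

```bash
python3 -c "
from rig import *
print(hand_in())"
```

```text
the job is handed in; nothing more can be done
None
```

The bar is home under both hooks, the keeper is snapped shut flat, the jars are undisturbed, and the job was handed in at about 27 s; no verdict was returned.

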